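# Put the sampling station's things back in their own holders

## Robot

A 6-joint arm with a two-finger parallel gripper is mounted at the origin on a cart in front of the work surface, level with it; the furniture and walls round the work are solid. World frame = base frame: x ahead of the robot, y to its left, z up, the work surface at z = 0. Lengths are in m, angles in rad, forces in N, time in s.
With the tool pointing down it reaches from about 0.275 to 0.75 m from the base axis. Payload 10.2 kg.
Tool frame: the origin (TCP) lies midway between the tips of the shut fingers; the grasp point (between the pads) lies 19 mm behind it (env.hold_point_z is the distance from the TCP to the grasp point, in m); z points along the fingers, y is the line along which they close (so a half turn about z gives the same grasp; the last joint's range is limited). The gripper opens to 85 mm and grips with 20 to 120 N. Pads are 22 mm wide; open, the fingers measure 114 mm over their backs; the gripper's body (76 mm by 85 mm) begins 54 mm behind the grasp point. The pads swing forward as they close: fully open they stand 13 mm farther back than shut.
Start: joints at [0.895, 0.313, 1.498, -0, 1.331, -0.223], TCP at [0.23, 0.472, 0.231] pointing down, gripper open.
Joint ranges: [-2.94, 2.94], [-0.97, 2.17], [0.19, 2.56], [-1.23, 4.37], [0.02, 3.11], [-2.88, 2.88]. Speed limits (rad/s): [2.39, 2.39, 3.01, 3.14, 3.14, 3.14].

## Interface

Orientations are given as a unit quaternion [x, y, z, w].
In Python, from bench import env, kinematics, monitor, eyes, job gives the robot as it stands. The module is installed in compiled form; this text tells all that it offers. Calls block until the motion is done:
- env.reach(position, orientation): joint-space move of the TCP to a pose.
- env.movel(position, velocity=0.15, frame=None, guard=None): straight line of the TCP; frame=None keeps the orientation; velocity is the mean speed in m/s. With guard (N) it stops when the force on the tool has changed by that much, and returns True; else False.
- env.set_joints(angles): joint-space move.
- env.release() and env.close_gripper(effort=None): open the fingers fully, or close them until they stop; effort is the grip in N (None keeps the last).
- env.hold(seconds).
- kinematics.ik(position, orientation): joint angles nearest the present ones, or None.
- monitor.sense(): the state.
- eyes.grab_frame(name): name is "scene" or "top" or "wrist"; returns a dict with "frame" (420x560x3 uint8, red, green, blue), "mtx" (3x3 intrinsics, pixels), "view" (4x4, takes a point from world to camera coordinates). Camera axes: x right, y down, z forward; pixel columns grow to the right and rows downward; lengths in m; the calibration is good to about 2 mm. A picture is of the moment at which its call begins. There is no depth.
A pose or a line that the arm cannot do raises env.MotionError and nothing moves.
- job.hand_in(): hands the job in; it is judged then, once.
The state is a dict: "clock": time; "joints": joint angles; "qvel": joint speeds; "joint_efforts": joint torques, N m; "position": TCP position; "ee_rot": TCP orientation; "contact_force": force on the tool from outside, world axes, zero at the start; "ft_torque": the same for the moment, N m; "finger_gap": opening from 0.0 (shut) to 1.0 (fully open); "gripper_force": force on a finger pad.
Only numpy, scipy, OpenCV 4.12 (cv2) and the standard library are available. Lean on these libraries where they do the work, as an engineer would, in place of code of your own. Each camera call takes 0.05 s, during which the arm holds its last target. There are 200 camera calls.

## Task

Tidy the sampling station: stand the steel swab jar, the white sample pot and the dropper bottle upright, each in the round holder made for its size (large, middle and small), and lay the marker pen centred along the marker rest, across both of its saddles. Leave all four released and at rest in their own holders.

Things in the scene. Friction and masses are not known exactly. Their poses are not given: they have to be found in the camera images.
- jar_mid (a point): steel swab jar with a lid and a small black knob, standing upright; body 62 mm across up to 66 mm, lid 64 mm across from 66 to 76 mm, knob up to 89 mm above its base; about 0.19 kg. Grasp it across the body some 50 mm above its base. The point is half-way up its axis, 44.5 mm above its base; z up
- pot_mid (a point): white plastic sample pot with a white screw lid, standing upright, 62 mm high; body 48 mm across, lid 54 mm across from 48 to 62 mm above its base; about 0.045 kg. Grasp it across the lid or body, some 45 mm above its base. The point is half-way up its axis, 31 mm above its base; z up
- bottle_mid (a point): small dropper bottle with amber contents, white collar and black rubber bulb, standing upright, 94 mm high; glass body 33 mm across up to 58 mm above its base (the collar and bulb above that cannot be gripped); about 0.055 kg. Grasp it across the body some 40 mm above its base. The point is half-way up its axis, 47 mm above its base; z up
- marker_mid (a point): grey marker pen with a black cap, lying on the bench, 136 mm long, 13 mm wide and high; it does not roll; about 0.014 kg. Grasp it across the middle. The point is its centre, 6.5 mm above what it lies on; its y axis runs along the pen, z up
- jar_holder_floor (a point): grey plastic round holder of the largest size: a shallow cup with an upright wall, inner diameter 78 mm, wall 4 mm thick, rim 12 mm above the bench, flange 98 mm across at its foot, dark floor 4 mm above the bench; fixed. The point is the centre of that floor, z up. It is the holder for the swab jar (62 mm across its base, so about 8 mm of play all round)
- pot_holder_floor (a point): grey plastic round holder of the middle size: a shallow cup with an upright wall, inner diameter 64 mm, wall 4 mm thick, rim 12 mm above the bench, flange 84 mm across at its foot, dark floor 4 mm above the bench; fixed. The point is the centre of that floor, z up. It is the holder for the sample pot (48 mm across its base, so about 8 mm of play all round)
- bottle_holder_floor (a point): grey plastic round holder of the smallest size: a shallow cup with an upright wall, inner diameter 49 mm, wall 4 mm thick, rim 12 mm above the bench, flange 69 mm across at its foot, dark floor 4 mm above the bench; fixed. The point is the centre of that floor, z up. It is the holder for the dropper bottle (33 mm across its base, so about 8 mm of play all round)
- marker_rest_bed (a point): grey plastic marker rest: base plate 46 x 104 mm, 4 mm thick, with two upright saddles 38 mm either side of its middle (each 12 mm long, their beds 15 mm above the bench, with side lips 30 mm apart inside, tops 24 mm above the bench); between the saddles a gap 64 mm long leaves room for the fingers; fixed. The point is midway between the saddles at the height of their beds, 15 mm above the bench; its y axis runs along the rest, as the marker must lie (either way round), z up
Things that resemble listed ones, but are neither listed nor needed, are in the scene too. Leave any purple look-alike of the part that bears jar_mid alone. What is shaped like the part that bears bottle_holder_floor but red is not meant.

How it is judged:
At the end, for the whole second after the job is handed in: Jar, pot and bottle upright (0.1 rad) on the floor (3 mm) of their own holders, within 12 mm of the centre; marker on both saddles, within 0.25 rad of the rest's direction, its middle within 20 mm lengthwise and 11 mm sideways of the rest's; all released and at rest (horizontal distance between jar_mid and jar_holder_floor below 0.012 m and z of jar_mid in the frame of jar_holder_floor between 0.0415 and 0.0475 m and angle between each of jar_mid, pot_mid, bottle_mid's own z axis and vertical below 0.1 rad and horizontal distance between pot_mid and pot_holder_floor below 0.012 m and z of pot_mid in the frame of pot_holder_floor between 0.028 and 0.034 m and horizontal distance between bottle_mid and bottle_holder_floor below 0.012 m and z of bottle_mid in the frame of bottle_holder_floor between 0.044 and 0.05 m and x of marker_mid in the frame of marker_rest_bed between -0.011 and 0.011 m and y of marker_mid in the frame of marker_rest_bed between -0.02 and 0.02 m and z of marker_mid in the frame of marker_rest_bed between 0.0035 and 0.0095 m and angle between the y axis of marker_mid and the y axis of marker_rest_bed, either way round below 0.25 rad and linear speed of each of jar, pot, bottle, marker below 0.02 m/s); the robot touches nothing.
It also fails if it takes over 112 s, if anything falls off the work surface, if the arm or the gripper's body presses on something with over 40 N, if the wrist force passes 120 N, or if a joint passes its speed limit or range.

## Working session

There is one attempt and no reset: what is moved stays moved. The work goes in short steps, each a Python script; the robot and the scene stay as the last script left them, time stands still between calls to the robot, and variables do not carry over. Pictures are saved under pics/ and viewed, at most 14 in all, crops included, and the job is handed in when it is done.

```bash
mkdir -p pics; python3 - <<'E'
from bench import env, kinematics, monitor, eyes, job
import cv2,numpy as np
for n in("top","scene"):
    f=eyes.grab_frame(n); cv2.imwrite(f"pics/{n}0.png",f["frame"][:,:,::-1]); np.savez(f"pics/{n}0.npz",**f)
    print(n,f["mtx"].round(1).tolist(),f["view"].round(4).tolist())
print(monitor.sense(),env.hold_point_z)
E
```

```text
top [[525.7, 0.0, 277.7], [0.0, 525.7, 211.0], [0.0, 0.0, 1.0]] [[0.0051, -1.0, 0.0056, 0.0827], [-0.9896, -0.0058, -0.1437, 0.5236], [0.1437, -0.0048, -0.9896, 1.5096], [0.0, 0.0, 0.0, 1.0]]
scene [[463.0, 0.0, 279.4], [0.0, 463.0, 209.1], [0.0, 0.0, 1.0]] [[0.746, -0.6658, 0.0111, -0.3444], [-0.4716, -0.54, -0.6971, 0.3211], [0.4701, 0.5149, -0.7169, 0.8133], [0.0, 0.0, 0.0, 1.0]]
{'clock': 0.1, 'joints': array([ 8.94607736e-01,  3.13385202e-01,  1.49832729e+00, -3.68597582e-06,
        1.33102089e+00, -2.23376132e-01]), 'qvel': array([ 0.00117261, -0.0011156 , -0.00413041, -0.00103713, -0.00178222,
       -0.0006502 ]), 'joint_efforts': array([ 4.06165025e-03, -4.12901008e+01, -2.60141051e+01, -9.33988349e-05,
        3.04669498e-03,  2.47506813e-05]), 'position': array([0.22954314, 0.47191225, 0.23080957]), 'ee_rot': array([ 2.24476461e-01,  9.74479345e-01, -5.14414421e-04, -2.46364719e-04]), 'contact_force': array([-0.40009203, -0.6337558 , -0.02912599]), 'ft_torque': array([-0.03282975,  0.00580785, -0.01819182]), 'gripper_force': 0.0, 'finger_gap': 0.9999430168209823} 0.0187
```

View pics/top0.png

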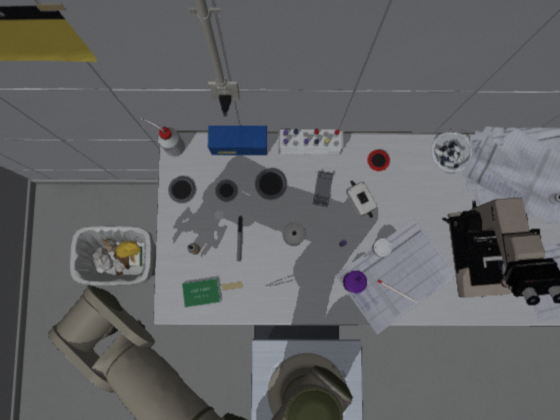

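View pics/scene0.png

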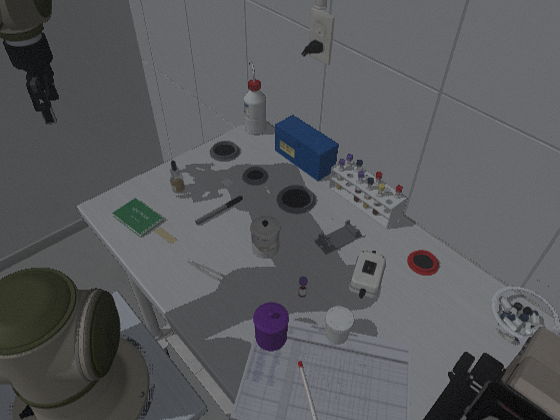

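The top view (x up, y left) shows these candidates:
- **Holders:** grey cups at (182,189), (227,189) and (270,184). The red one at (379,160) is not meant.
- **Rest:** (324,187).
- **Jar:** steel at (294,234). The purple one at (355,282) is the decoy.
- **Pot:** white at (382,247).
- **Bottle:** amber at (194,248).
- **Marker:** grey and black at (240,238). The white/red pen at (400,290) doesn't fit.

I'll confirm these in one enlarged crop and measure.

```bash
cat > h.py <<'E'
import cv2,numpy as np
def ray(f,u,v):
    R=f["view"][:3,:3];t=f["view"][:3,3]
    return -R.T@t, R.T@np.linalg.inv(f["mtx"])@np.array([u,v,1.])
def onz(f,u,v,z):
    c,d=ray(f,u,v); return c+d*(z-c[2])/d[2]
def proj(f,p):
    q=f["mtx"]@(f["view"][:3,:3]@np.asarray(p)+f["view"][:3,3]); return q[:2]/q[2]
E
python3 - <<'E'
from h import *
f=dict(np.load("pics/top0.npz")); im=f["frame"]
g=cv2.cvtColor(im,cv2.COLOR_RGB2GRAY)
for n,(u,v) in dict(L=(182,189),M=(227,189),R=(270,184)).items():
    r=24;p=g[v-r:v+r,u-r:u+r]
    m=(p<40).astype(np.uint8)
    k,l,s,c=cv2.connectedComponentsWithStats(m); i=l[r,r]
    if i==0: i=1+s[1:,4].argmax()
    x,y=c[i]+[u-r,v-r]; P=onz(f,x,y,.004); w,h=s[i,2:4]
    print(n,(x,y),P.round(4),"diam mm",w,h,w/525.7*1460, "area d",2*np.sqrt(s[i,4]/np.pi)/525.7*1460)
c=cv2.resize(im[135:310,160:400],None,fx=3.3,fy=3.3,interpolation=cv2.INTER_CUBIC)
c=np.clip(255*(c/255.)**.6,0,255).astype(np.uint8)
cv2.imwrite("pics/crop0.png",c[:,:,::-1])
E
```

```text
L (np.float64(181.1904761904762), np.float64(189.41391941391942)) [0.5923 0.3775 0.004 ] diam mm 19 18 52.76773825375689 area d 51.778714203681055
M (np.float64(225.95505617977528), np.float64(189.8988764044944)) [0.5916 0.2422 0.004 ] diam mm 15 15 41.65874072665018 area d 41.80997802006206
R (np.float64(270.1915367483296), np.float64(183.5011135857461)) [0.6122 0.1087 0.004 ] diam mm 24 24 66.65398516264028 area d 66.4038268684978
```

View pics/crop0.png

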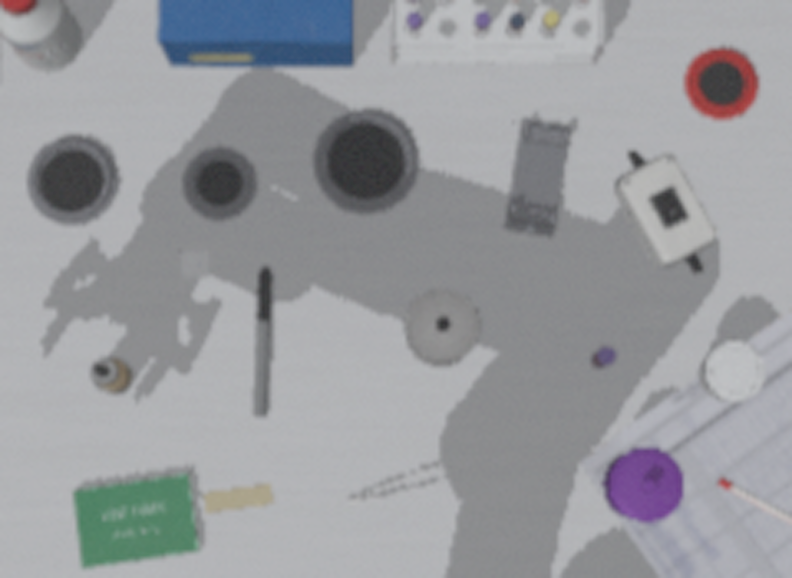

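The crop confirms the choice. Floor widths of 66, 52 and 42 mm give jar holder = right, pot holder = left and bottle holder = middle. The steel jar is at (294,234), the pot at (383,247), the bottle near (194,248), the marker at about (240,238) and the rest at (324,188). Next I refine coarse positions and look from the wrist.

```bash
cat >> h.py <<'E'
def q(p): return [np.cos(p/2),np.sin(p/2),0,0]   # tool down; fingers close along (sin p,-cos p)
H={"jar":(.6122,.1087),"pot":(.5923,.3775),"bottle":(.5916,.2422)}
E
python3 - <<'E'
from h import *
from bench import *
from bench import env,eyes,monitor
f=dict(np.load("pics/top0.npz"))
C=lambda u,v,z:onz(f,160+u/3.3,135+v/3.3,z)
for n,a in dict(jar=(442,327,.076),pot=(735,371,.062),bot=(112,374,.04),m1=(265,268,.013),m2=(261,415,.013),r=(540,176,.01),r1=(550,120,.01),r2=(530,232,.01)).items(): print(n,C(*a).round(4))
b=C(112,374,.04); jr=C(442,327,.076)
for n,p in dict(a=(b[0]+.02,b[1]-.04),b=(.50,.08),c=(.48,-.1)).items():
    env.reach([p[0],p[1],.30],q(np.pi))
    w=eyes.grab_frame("wrist"); np.savez(f"pics/w{n}.npz",**w); cv2.imwrite(f"pics/w{n}.png",w["frame"][:,:,::-1])
    s=monitor.sense(); print(s["clock"],s["joints"].round(2),s["position"].round(4)); print(w["view"].round(3).tolist(),w["mtx"][0])
ims=[cv2.imread(f"pics/w{n}.png") for n in "abc"]
cv2.imwrite("pics/w3.png",cv2.resize(np.vstack([np.hstack(ims[:2]),np.hstack([ims[2],ims[2]*0])]),(800,600)))
E
```

```text
jar [0.4514 0.0392 0.076 ]
pot [ 0.4158 -0.2162  0.062 ]
bot [0.4118 0.3285 0.04  ]
m1 [0.5104 0.1971 0.013 ]
m2 [0.3779 0.1986 0.013 ]
r [ 0.5971 -0.0527  0.01  ]
r1 [ 0.6495 -0.0623  0.01  ]
r2 [ 0.5453 -0.0432  0.01  ]
1.2417 [ 0.36  0.26  1.39  0.    1.49 -1.21] [0.4312 0.2892 0.2997]
[[-0.0, 1.0, 0.001, -0.289], [0.958, 0.0, 0.287, -0.47], [0.287, 0.001, -0.958, 0.321], [0.0, 0.0, 0.0, 1.0]] [376.58261661   0.         278.08438486]
2.175 [-0.07  0.23  1.43  0.    1.48 -1.64] [0.4997 0.0815 0.3   ]
[[-0.001, 1.0, 0.001, -0.081], [0.958, 0.001, 0.288, -0.536], [0.288, 0.002, -0.958, 0.302], [0.0, 0.0, 0.0, 1.0]] [376.58261661   0.         278.08438486]
2.975 [-0.44  0.19  1.47  0.    1.48 -2.01] [ 0.4803 -0.0984  0.3001]
[[-0.001, 1.0, 0.001, 0.099], [0.958, 0.001, 0.288, -0.517], [0.288, 0.002, -0.958, 0.308], [0.0, 0.0, 0.0, 1.0]] [376.58261661   0.         278.08438486]
```

View pics/w3.png

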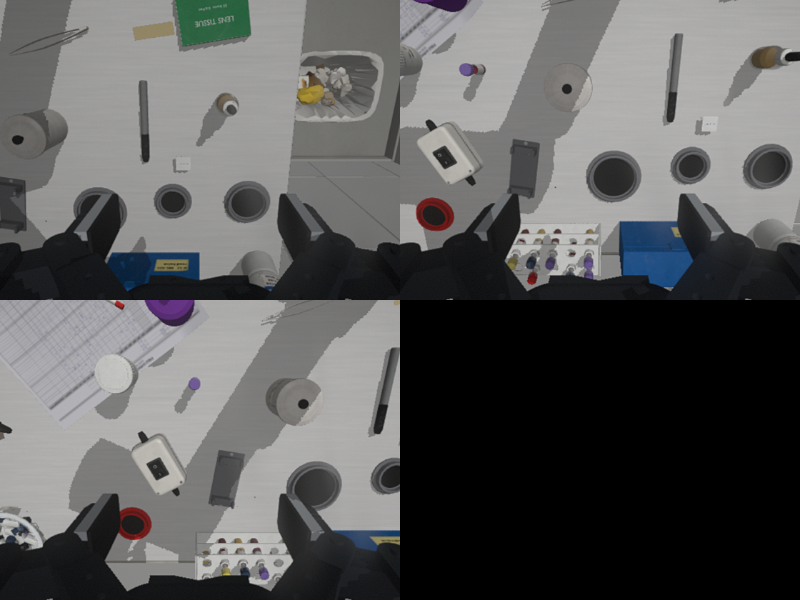

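The wrist views, given in panel pixels, show:
- **View a:** bottle at (228,103), marker from (143,82) to (146,161), small holder at (173,201), middle holder at (247,202).
- **View b:** jar knob at (567,89), jar holder at (613,176).
- **View c:** pot at (116,374), rest at (226,478).

I'll triangulate these with masks.

```bash
python3 - <<'E'
from h import *
F={k:dict(np.load(f"pics/w{k}.npz")) for k in "abc"}
def blob(k,u,v,r,lo,hi,z,n):
    f=F[k];u,v=int(u/.714),int(v/.714);y0,x0=max(v-r,0),max(u-r,0)
    g=cv2.cvtColor(f["frame"],cv2.COLOR_RGB2GRAY)[y0:v+r,x0:u+r]
    m=((g>=lo)&(g<=hi)).astype(np.uint8)
    kk,l,s,c=cv2.connectedComponentsWithStats(m); i=1+s[1:,4].argmax()
    cs,_=cv2.findContours((l==i).astype(np.uint8),cv2.RETR_EXTERNAL,cv2.CHAIN_APPROX_NONE)
    h=cv2.convexHull(cs[0])[:,0]+[x0,y0]
    P=np.array([onz(f,a,b,z)[:2] for a,b in h]).astype(np.float32)
    (c1,rad)=cv2.minEnclosingCircle(P); print(n,np.round(c1,4),"d mm",round(rad*2000,1),"rect",[np.round(t,4) for t in cv2.minAreaRect(P)],s[i,:5])
blob("a",173,201,22,0,45,.004,"bottleH"); blob("a",247,202,26,0,45,.004,"potH")
blob("b",213,176,36,0,45,.004,"jarH")
blob("b",290,165,26,0,45,.004,"bottleH"); blob("b",367,166,30,0,45,.004,"potH")
blob("b",167,89,12,0,60,.089,"knob"); blob("c",303,104,12,0,60,.089,"knob")
blob("c",116,72,36,195,255,.062,"pot")
blob("a",144,120,70,0,110,.013,"marker")
blob("c",226,178,50,0,85,.006,"rest")
crops=[]
for k,u,v,r in [("a",228,103,35),("c",226,178,50),("c",116,74,45)]:
    u,v=int(u/.714),int(v/.714); c=F[k]["frame"][v-r:v+r,u-r:u+r,::-1]; crops.append(cv2.resize(c,(266,266),interpolation=cv2.INTER_NEAREST)); print(k,u-r,v-r,266/(2*r))
cv2.imwrite("pics/c3.png",np.hstack(crops))
E
```

```text
bottleH [0.5913 0.242 ] d mm 42.0 rect [array([0.5917, 0.2418]), array([0.0404, 0.0388]), np.float64(89.9878)] [  6  10  32  28 720]
potH [0.5983 0.3652] d mm 47.6 rect [array([0.6007, 0.3588]), array([0.0473, 0.0161]), np.float64(20.6907)] [  6  16  19  31 274]
jarH [0.6121 0.108 ] d mm 70.4 rect [array([0.6126, 0.1053]), array([0.0702, 0.0641]), np.float64(10.4046)] [  10   12   53   52 2028]
bottleH [0.591  0.2422] d mm 41.2 rect [array([0.5907, 0.2409]), array([0.0376, 0.0408]), np.float64(81.058)] [ 11  12  33  31 617]
potH [0.5887 0.3878] d mm 50.6 rect [array([0.5855, 0.3956]), array([0.0504, 0.0183]), np.float64(22.3211)] [ 36  11  20  36 355]
knob [0.4533 0.0393] d mm 11.9 rect [array([0.4528, 0.0398]), array([0.0108, 0.0112]), np.float64(0.0668)] [  6   6  13  13 138]
knob [0.4525 0.0362] d mm 11.4 rect [array([0.4525, 0.0385]), array([0.0112, 0.0125]), np.float64(0.0665)] [  6   6  14  13 145]
pot [ 0.4044 -0.2053] d mm 34.8 rect [array([ 0.4038, -0.2045]), array([0.0312, 0.021 ]), np.float64(19.3688)] [ 27  13  31  33 357]
marker [0.4462 0.2001] d mm 137.6 rect [array([0.4462, 0.1999]), array([0.0156, 0.137 ]), np.float64(88.3085)] [  63   15   16  117 1360]
rest [ 0.5971 -0.0502] d mm 113.4 rect [array([ 0.5971, -0.0506]), array([0.0456, 0.1051]), np.float64(81.0696)] [  26   11   48   82 2413]
a 284 109 3.8
c 266 199 2.66
c 117 58 2.9555555555555557
```

View pics/c3.png

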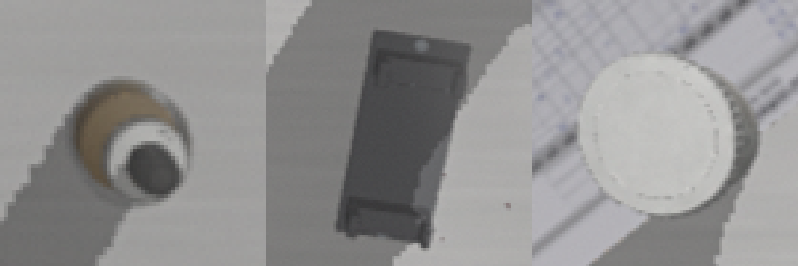

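I have enough to act. The bulb tip is at wrist-a pixel (324.8,153.2) and the pot lid centre at wrist-c pixel (159.3,103.3). Bottle first, then a check.

```bash
cat >> h.py <<'E'
from bench import env,eyes,monitor
H={"jar":(.612,.1083),"pot":(.592,.3775),"bottle":(.5914,.2421)}
def st(t):
    s=monitor.sense(); print(t,round(s["clock"],2),s["position"].round(4),"gap",round(s["finger_gap"],3),"F",round(float(s["gripper_force"]),1),s["contact_force"].round(1))
def pick(x,y,z,eff,p=np.pi,up=.17):
    env.release(); env.reach([x,y,up],q(p)); env.movel([x,y,z],.12,guard=8); st("down")
    env.close_gripper(eff); st("closed"); env.movel([x,y,up],.15); st("up")
def place(x,y,z,p=np.pi,up=.17):
    env.reach([x,y,up],q(p)); env.movel([x,y,z+.02],.15); hit=env.movel([x,y,z],.04,guard=6); st(f"placed hit={hit}")
    env.release(); env.hold(.3); env.movel([x,y,up],.15); st("clear")
def snap(cam,name):
    w=eyes.grab_frame(cam); np.savez(f"pics/{name}.npz",**w); cv2.imwrite(f"pics/{name}.png",w["frame"][:,:,::-1]); return w
E
python3 - <<'E'
from h import *
fa=dict(np.load("pics/wa.npz"));fc=dict(np.load("pics/wc.npz"))
b=onz(fa,324.8,153.2,.09); p=onz(fc,159.3,103.3,.062); print("bottle",b,onz(fa,316.9,143.7,.04),"pot",p)
if np.hypot(b[0]-.41,b[1]-.328)<.015:
    pick(b[0],b[1],.024,30); snap("wrist","held")
    place(*H["bottle"],.0285); snap("wrist","bot1"); 
E
```

```text
bottle [0.41089087 0.3329004  0.09      ] [0.40831866 0.33038899 0.04      ] pot [ 0.41574605 -0.21451111  0.062     ]
down 6.23 [0.4113 0.3331 0.0246] gap 1.004 F 0.0 [ 0.4 -0.1  0.6]
closed 6.77 [0.4111 0.333  0.0243] gap 0.367 F 29.9 [ 0.2 -0.5  3.8]
up 7.89 [0.4105 0.3327 0.1691] gap 0.365 F 29.7 [ 0.  -0.7 -0.6]
placed hit=True 10.23 [0.5911 0.242  0.0283] gap 0.365 F 30.3 [-0.2 -0.9  5. ]
clear 12.21 [0.591 0.242 0.169] gap 0.998 F 0.0 [-0.4 -0.2 -0.9]
```

```bash
python3 - <<'E'
from h import *
pick(.4158,-.2153,.028,25); place(*H["pot"],.0325); snap("wrist","pot1")
pick(.4525,.039,.027,40); place(*H["jar"],.0315); snap("wrist","jar1")
pick(.4455,.199,.003,25,p=np.pi-.02,up=.12); env.reach([.45,.05,.3],q(np.pi)); snap("wrist","mk")
ims=[cv2.imread(f"pics/{n}.png") for n in ("bot1","pot1","jar1","mk")]
cv2.imwrite("pics/w4.png",cv2.resize(np.vstack([np.hstack(ims[:2]),np.hstack(ims[2:])]),(800,600)))
E
```

```text
down 15.59 [ 0.4161 -0.2155  0.0285] gap 0.999 F 0.0 [0.3 0.1 0.1]
closed 16.0 [ 0.4161 -0.2154  0.0285] gap 0.612 F 25.4 [0.1 1.4 5.9]
up 17.1 [ 0.4154 -0.215   0.1692] gap 0.613 F 26.2 [-0.6  0.  -0.3]
placed hit=True 20.74 [0.5918 0.3773 0.0326] gap 0.614 F 26.5 [-0.6  0.3  4.1]
clear 22.54 [0.5916 0.3773 0.1688] gap 1.003 F 0.0 [-0.2  0.3 -0.6]
down 25.52 [0.4529 0.039  0.0275] gap 0.998 F 0.0 [ 0.1  0.  -0.1]
closed 25.88 [0.4531 0.0389 0.0278] gap 0.728 F 41.9 [0.2 0.5 6.3]
up 26.98 [0.452  0.0391 0.1692] gap 0.73 F 44.0 [-0.2  0.4 -3.1]
placed hit=True 29.14 [0.6118 0.1084 0.032 ] gap 0.731 F 44.0 [-0.3 -0.7  5.3]
clear 30.88 [0.6116 0.1083 0.169 ] gap 1.001 F 0.0 [-0.3 -0.3 -1.2]
down 33.08 [0.446  0.199  0.0036] gap 1.0 F 0.0 [-0.   0.3  0.1]
closed 33.73 [0.4456 0.199  0.0032] gap 0.142 F 26.0 [-0.6  0.6  3.5]
up 34.67 [0.445  0.1989 0.1192] gap 0.142 F 25.6 [-0.6  0.3 -0.7]
```

View pics/w4.png

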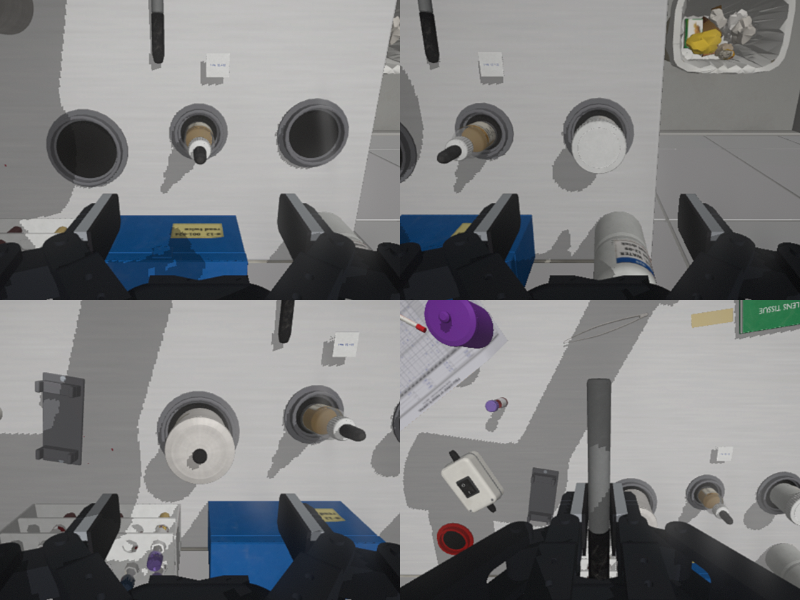

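All three round things stand in their holders: bottle at panel a (199,140), pot at panel b (600,145), jar at panel c (197,450). The marker is held straight in panel d at (598,430). Now I place it on the rest.

```bash
python3 - <<'E'
from h import *
place(.597,-.0508,.0182,p=np.pi-.16,up=.12)
env.reach([.48,.02,.32],q(np.pi)); snap("wrist","end"); env.hold(.3)
env.set_joints([1.0,.0,1.5,0,1.4,-.3]) if False else env.reach([.25,.45,.25],q(np.pi-.45)); t=snap("top","topend"); st("end")
w=dict(np.load("pics/end.npz"))
a=cv2.resize(cv2.imread("pics/end.png"),(800,600))[:380]
c=cv2.resize(t["frame"][140:250,160:400,::-1],(480,220),interpolation=cv2.INTER_CUBIC)
o=np.zeros((600,800,3),np.uint8); o[:380]=a; o[380:600,:480]=c; cv2.imwrite("pics/e.png",o)
for n,z in dict(jar=.093,pot=.066,bottle=.098).items(): print(n,"expected px wrist",proj(w,[*H[n],z]).round(0)*800/560)
for s in(-.068,0,.068): print("marker exp",proj(w,[.597+s*np.cos(.16),-.0508-s*np.sin(.16),.028])*800/560)
E
```

```text
placed hit=True 37.83 [ 0.5967 -0.0507  0.0182] gap 0.139 F 26.3 [-2.  -0.3  6.7]
clear 39.67 [ 0.5965 -0.0507  0.119 ] gap 0.998 F 0.0 [-0.7 -0.4 -0.6]
end 42.82 [0.2507 0.4497 0.2501] gap 0.999 F 0.0 [-0.  -1.   0.3]
jar expected px wrist [512.85714286 414.28571429]
pot expected px wrist [841.42857143 375.71428571]
bottle expected px wrist [694.28571429 392.85714286]
marker exp [325.75527    288.53710275]
marker exp [316.29658501 362.47349645]
marker exp [307.57815318 430.62349917]
```

View pics/e.png

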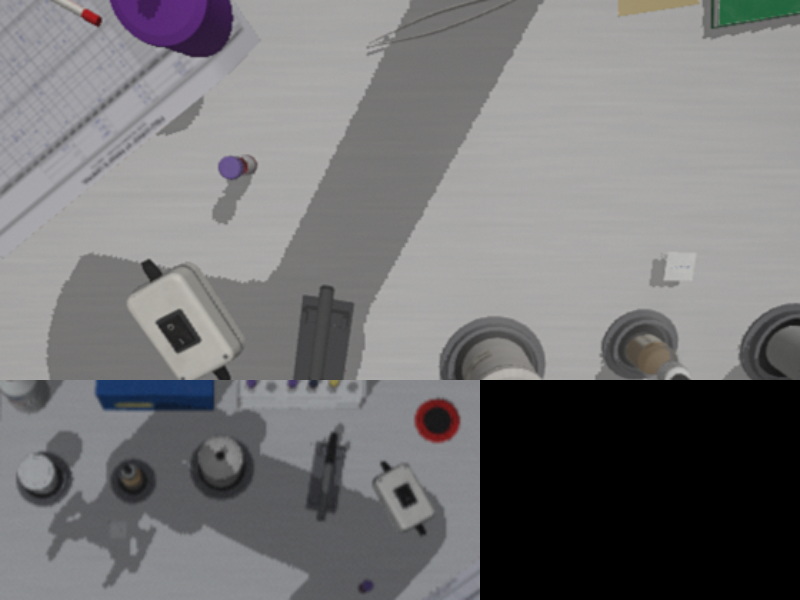

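The wrist view shows the marker lying along the rest between its lips (top end at (325,290)). The top crop shows jar knob (220,455), pot lid (38,474) and bottle bulb (128,468) inside their holders. One numeric check against the holder centres before handing in.

```bash
python3 - <<'E'
from h import *
t=dict(np.load("pics/topend.npz"))
for n,u,v,z in(("jar",220,455,.093),("pot",38,474,.066),("bottle",128,467,.096)):
    print(n,(onz(t,160+u/2,140+(v-380)/2,z)[:2]-H[n])*1000)
a,b=[onz(t,160+u/2,140+(v-380)/2,.025)[:2] for u,v in((333,435),(321,520))]
print("marker",(a+b)/2,np.degrees(np.arctan2(*(a-b)[::-1])),np.linalg.norm(a-b))
c=cv2.resize(t["frame"][145:220,165:345,::-1],(792,330),interpolation=cv2.INTER_CUBIC)
cv2.imwrite("pics/z.png",np.clip(255*(c/255.)**.55,0,255).astype(np.uint8))
E
```

```text
jar [-0.06609396  0.13222768]
pot [-4.16047923 -4.70638823]
bottle [ 1.6397774  -2.70767642]
marker [ 0.59338317 -0.05094245] -8.320533157428036 0.13056600960108336
```

View pics/z.png

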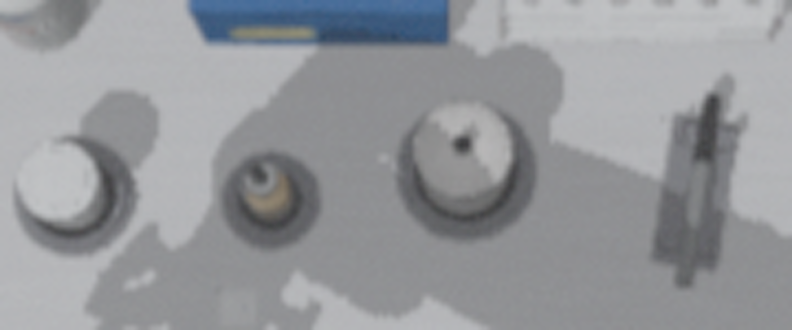

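All offsets are within tolerance: each holder object is less than 7 mm from centre, and the marker is centred and about 1° from the rest's direction. The contact heights matched the holder floors.

```bash
python3 -c "
from bench import job; print(job.hand_in())"
```

```text
the job is handed in; nothing more can be done
None
```

The job is handed in at about 43 s on the robot's clock: the last pictures show the jar, pot and bottle standing in their own holders and the marker lying across both saddles, all released; no verdict was returned.

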